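Feel out the tight spot of a linear slide

TASK

Check the small linear slide on the bench by hand: run its carriage gently all the way to the left until it rests against the left rubber stop, then all the way to the right until it rests against the right rubber stop, feeling for the one place on the way where it runs tight. Do not ram the stops. Then bring the carriage back, leave it standing on the tight spot, and let go.

Things in the scene. Friction and masses are not known exactly. Their poses are not given: they have to be found in the camera images.
- slide_unit: The linear slide: a fixed aluminium base plate 90 x 320 mm, 10 mm thick, with a 15 mm wide steel rail along its middle and a black end block (60 x 16 mm, top 40 mm above the bench) near either end. Origin: centre of the plate's underside, on the bench. Its y axis runs along the rail to the left end as the robot sees it, z up.
- carriage (a joint): Place of the carriage along the rail in m: 0 where it just touches the right stop, growing to the left, 0.170 where it just touches the left stop. Pushing it takes about 1.5 N, but at one hidden tight spot, its middle 30 to 140 mm from the 0 end, some 7 to 12 N over a length of about 18 mm, at any gentle speed. It stays where it is left, on the tight spot too.
- carriage_grip (a point): Where to hold the carriage: inside the upright aluminium grip block on its top, 68 mm above the bench. The block is 28 mm along the rail, 30 mm across it, from 44 to 88 mm above the bench, and stands on the middle of the 68 mm long carriage (top plate 52 x 52 mm). Its y axis runs along the rail (left), z up. Nothing else on the slide is higher than 44 mm; fingers may go along or across.
- left_stop (a point): Tip of the rubber stop on the left end block: a springy pin 12 mm in diameter, 31 mm above the bench, 10 mm long, that gives about 1 mm for every 4 N. The carriage's end meets it. More than 20 N on it is ramming.
- right_stop (a point): Tip of the rubber stop on the right end block, of the same kind: gives about 1 mm for every 4 N; more than 20 N is ramming.

How it is judged (in metres and radians):
On the way, in this order (a step that is already met when the one before it is completed fails the run):
1. the carriage rests against the left rubber stop (contact force between carriage_end and left_rubber above 0.5 N), for 0.1 s.
2. then the carriage rests against the right rubber stop (contact force between carriage_end and right_rubber above 0.5 N), for 0.1 s.
At the end, for the whole second after the job is handed in: The carriage stands still with its middle within 10 mm of the middle of the tight spot, and has been let go (y of tight_place in the frame of carriage_grip between -0.01 and 0.01 m and velocity of joint carriage between -0.005 and 0.005 m/s); the robot touches nothing.
It fails at once if the left stop is rammed (more than 20 N) (contact force between carriage_end and left_rubber above 20 N).
It fails at once if the right stop is rammed (more than 20 N) (contact force between carriage_end and right_rubber above 20 N).
It also fails if it takes over 53 s, if anything falls off the work surface, if the arm or the gripper's body presses on something with over 40 N, if the wrist force passes 120 N, or if a joint passes its speed limit or range.

ROBOT

A 6-joint arm with a two-finger parallel gripper is mounted at the origin on a cart in front of the work surface, level with it; the furniture and walls round the work are solid. World frame = base frame: x ahead of the robot, y to its left, z up, the work surface at z = 0. Lengths are in m, angles in degrees, forces in N, time in s.
With the tool pointing down it reaches from about 0.375 to 0.9 m from the base axis. Payload 3.1 kg.
Tool frame: the origin (TCP) lies on the centre line of the jaws, within the pads' length; the fingertips stand 22 mm ahead of it and the grasp point (between the pads) lies 3 mm ahead of it; y points along the fingers, z is the direction in which the jaws open and shut, and the axes are right-handed (so a half turn about y gives the same grasp; the last joint's range is limited). The gripper opens to 87 mm and grips with 3 to 60 N. Pads are 19 mm wide; open, the fingers measure 117 mm over their backs; the gripper's body (75 mm by 190 mm) begins 51 mm behind the grasp point.
Start: joints at [60.017, 30.224, 82.088, -0, 67.689, -10.227], TCP at [0.211, 0.588, 0.245] pointing down, gripper open.
Joint ranges: [-176.69, 176.69], [-43.24, 126.21], [12.49, 139.97], [-82, 262], [0, 151.66], [-163.58, 163.58]. Speed limits (degrees/s): [159.86, 159.86, 180, 180, 180, 180].

INTERFACE

Orientations are given as a 3x3 rotation matrix whose columns are the frame's x, y, z axes.
In Python, from rig import bot gives the robot as it stands.
- The arm moves only by the tool jog_arm, never from a script. Its argument "motion" is one flat list of numbers, 6 for each row, row after row: the shift along the tool's x, y, z in mm, then the turn, a rotation vector about the tool's x, y, z in degrees. A call has 1 to 20 rows; each row is the pose to reach, as a shift and turn from the pose commanded when the call began, along the tool's axes at that moment; what a row does not reach only later rows make up. A row lasts 1/8 s, in which the tool goes at most 62.5 mm and 10.7 degrees, less where a joint would pass 70% of its speed; a pose out of reach is approached as far as the arm can. A call with a gripper value outside its range is refused whole. "gripper" is the opening, from 0 (shut) to 1 (fully open), set as the call begins (left out, the last holds). The fingers move at their own pace and stop on an object; the grip force is fixed at half the most. Time passes only in rows, so rows that repeat a pose let the fingers close. It gives the time, the measured TCP pose, the force and the opening at its end, in the units of the state.
- bot.read_state(): the state, without advancing time (a new reading comes with each control period).
- bot.capture(name): name is "scene" or "top"; returns (picture, depth): 400x640x3 uint8, red, green, blue; 400x640 float32, m along the optical axis (not along the pixel's ray), 0 where there is no reading.
- bot.get_calibration(name): a dict with "mtx" (3x3 intrinsics, pixels), "k1" (the pictures are not rectified: a ray, as slopes to the right and down, at radius r is drawn at 1 + k1 r^2 times it, then the intrinsics apply), "pose" (4x4, takes a point from camera to world coordinates). Camera axes: x right, y up, looking along -z (the intrinsics and any distortion apply to the point x, -y, -z); pixel columns grow to the right and rows downward; lengths in m; the calibration is good to about 2 mm. A picture is of the moment at which its call begins. get_calibration takes no time and is no camera call.
- bot.hand_in(): hands the job in, once; it reports no verdict.
The state is a dict: "time_s": time; "joint_positions": joint angles; "qvel": joint speeds; "tau": joint torques, N m; "position": TCP position; "tcp_rot": TCP orientation; "force": force on the tool from outside, world axes, zero at the start; "moment": the same for the moment, N m; "opening": opening from 0.0 (shut) to 1.0 (fully open).
Only numpy, scipy, OpenCV 4.12 (cv2) and the standard library are available. Lean on these libraries where they do the work, as an engineer would, in place of code of your own. Each camera call takes 0.05 s, during which the arm holds its last target.

## Working session

There is one attempt and no reset: what is moved stays moved. The work goes in short steps, Python scripts to look and compute and a tool call to move; the robot and the scene stay as the last step left them, time stands still between calls to the robot, and variables do not carry over. Pictures are saved under pics/ and viewed, and the job is handed in when it is done.

Besides the shell and the picture viewer there is one more tool, called as name(argument=value, ...) on one line, values as JSON. jog_arm: Moves the arm, as the interface text tells. Its arguments: {"type":"object","properties":{"motion":{"type":"array","items":{"type":"number"}},"gripper":{"type":"number"}},"required":["motion"]}

```bash
ls; mkdir -p pics; python3 - <<'E'
from rig import bot
import cv2,numpy as np
for n in("scene","top"):
    p,d=bot.capture(n); cv2.imwrite(f"pics/{n}0.png",cv2.cvtColor(p,cv2.COLOR_RGB2BGR)); np.save(f"pics/{n}0.npy",d); np.save(f"pics/{n}0rgb.npy",p)
    c=bot.get_calibration(n); print(n,c)
print(bot.read_state())
E
```

```text
pics
scene {'mtx': array([[476.43829999,   0.        , 319.55009204],
       [  0.        , 476.43829999, 193.13416424],
       [  0.        ,   0.        ,   1.        ]]), 'k1': -0.02717246133284295, 'pose': array([[ 0.85762111,  0.28398427, -0.42876446,  0.157622  ],
       [-0.5141565 ,  0.49188045, -0.70263556, -0.49043727],
       [ 0.01136341,  0.82304712,  0.56785941,  0.54995666],
       [ 0.        ,  0.        ,  0.        ,  1.        ]])}
top {'mtx': array([[462.62916144,   0.        , 316.67976169],
       [  0.        , 462.62916144, 195.98672921],
       [  0.        ,   0.        ,   1.        ]]), 'k1': -0.021680425881320332, 'pose': array([[-6.52378371e-02,  9.76486552e-01, -2.05470288e-01,
         3.52889746e-01],
       [-9.97869742e-01, -6.38484131e-02,  1.33924327e-02,
         7.21646380e-02],
       [-4.14213555e-05,  2.05906277e-01,  9.78571716e-01,
         9.24149411e-01],
       [ 0.00000000e+00,  0.00000000e+00,  0.00000000e+00,
         1.00000000e+00]])}
{'time_s': 0.1, 'joint_positions': array([ 6.00168026e+01,  3.02743151e+01,  8.21479294e+01, -1.36776034e-03,
        6.76898391e+01, -1.02274852e+01]), 'qvel': array([-0.12680345, -0.11354238, -0.25246118,  0.00348119, -0.049865  ,
        0.05600598]), 'tau': array([-2.92110008e-04, -4.40984774e+01, -1.77150339e+01,  6.34546462e-02,
        5.33878268e-02, -1.80129950e-05]), 'position': array([0.21092713, 0.58768437, 0.2436684 ]), 'tcp_rot': array([[ 9.41145236e-01, -9.58486924e-04,  3.38001074e-01],
       [-3.38002277e-01, -1.70546527e-03,  9.41143747e-01],
       [-3.25624880e-04, -9.99998086e-01, -1.92906128e-03]]), 'force': array([ 0.87628964, -0.13054945,  0.18518298]), 'moment': array([-0.02110255,  0.01754058,  0.02086511]), 'opening': 1.0004212300517463}
```

View pics/scene0.png

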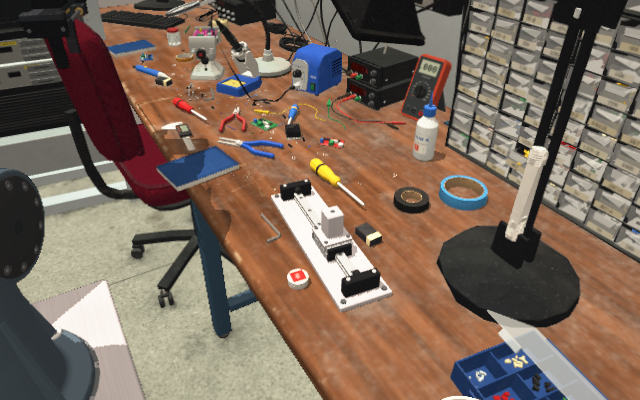

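View pics/top0.png

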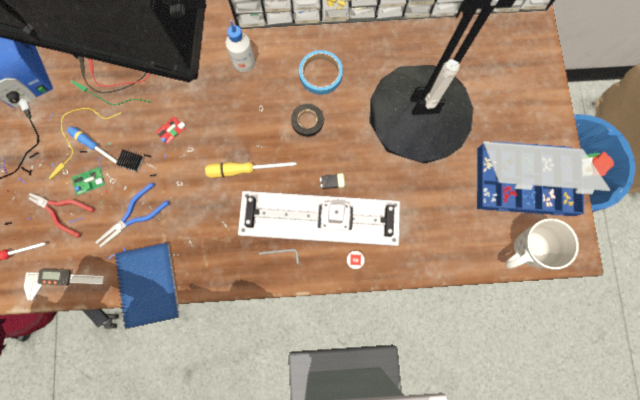

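Scene view: the slide is near (330,245) with its grip block at (332,220). Top view: the plate spans cols 240–400 and rows 193–244, and the grip block is at about (337,212), right of middle. Next I'll measure both.

```bash
cat > h.py <<'E'
from rig import bot
import cv2,numpy as np
def rays(n,uv):
    c=bot.get_calibration(n);K=c["mtx"];uv=np.atleast_2d(np.float64(uv))
    q=cv2.undistortPoints(uv[:,None],K,np.array([c["k1"],0,0,0,0.]))[:,0]
    P=c["pose"];return P[:3,3],(np.c_[q[:,0],-q[:,1],-np.ones(len(q))]@P[:3,:3].T)
def onz(n,uv,z):
    o,r=rays(n,uv);return o+r*((z-o[2])/r[:,2])[:,None]
def cloud(n,d):
    v,u=np.nonzero(d>0);o,r=rays(n,np.c_[u,v]);return u,v,o+r*d[v,u][:,None]
E
python3 - <<'E'
from h import *
p=np.load("pics/top0rgb.npy");d=np.load("pics/top0.npy")
hsv=cv2.cvtColor(p,cv2.COLOR_RGB2HSV)
m=((hsv[...,1]<60)&(hsv[...,2]>130)).astype(np.uint8);w=np.zeros_like(m);w[180:255,225:415]=1;m*=w
m=cv2.morphologyEx(m,cv2.MORPH_CLOSE,np.ones((9,9)))
c=max(cv2.findContours(m,0,2)[0],key=cv2.contourArea)
r=cv2.minAreaRect(c);b=cv2.boxPoints(r);print(r,b);X=onz("top",b,.01);print(X.round(4),X.mean(0),np.linalg.norm(np.diff(X,axis=0),axis=1))
for n in("top","scene"):
    u,v,P=cloud(n,np.load(f"pics/{n}0.npy"))
    s=(abs(P[:,2]-.088)<.012)&(np.linalg.norm(P[:,:2]-X.mean(0)[:2],axis=1)<.13)
    q=P[s]
    print(n,s.sum(),q.min(0),q.max(0),np.median(q,0),u[s].min(),u[s].max(),v[s].min(),v[s].max())
    t=q[q[:,2]>.082];rr=cv2.minAreaRect(np.float32(t[:,:2]));print(rr)
for n,bx in(("top",(225,180,415,255)),("scene",(260,170,400,315))):
    im=cv2.imread(f"pics/{n}0.png")[bx[1]:bx[3],bx[0]:bx[2]];cv2.imwrite(f"pics/{n}crop.png",cv2.resize(im,None,fx=4,fy=4,interpolation=2))
E
```

```text
((320.5892333984375, 214.488037109375), (162.91053771972656, 68.43598175048828), 9.887988090515137) [[234.46796 234.21002]
 [246.21997 166.79065]
 [406.7105  194.76605]
 [394.9585  262.18542]]
[[ 0.4781  0.2277  0.01  ]
 [ 0.6152  0.1996  0.01  ]
 [ 0.5355 -0.1222  0.01  ]
 [ 0.4024 -0.085   0.01  ]] [0.50777442 0.05504572 0.01      ] [0.13998115 0.33153802 0.13822304]
top 249 [0.48187123 0.0134817  0.07601214] [0.51248213 0.04248881 0.09272724] [0.49652982 0.02765876 0.08722254] 328 343 204 220
((0.4971364438533783, 0.028028547763824463), (0.027563514187932014, 0.029470840469002724), 85.71259307861328)
scene 287 [0.48087022 0.01063312 0.07615362] [0.51272372 0.04071857 0.0886688 ] [0.49474041 0.02107839 0.08612277] 321 343 206 223
((0.49674171209335327, 0.0262859258800745), (0.028300555422902107, 0.029827238991856575), 81.74744415283203)
```

View pics/topcrop.png

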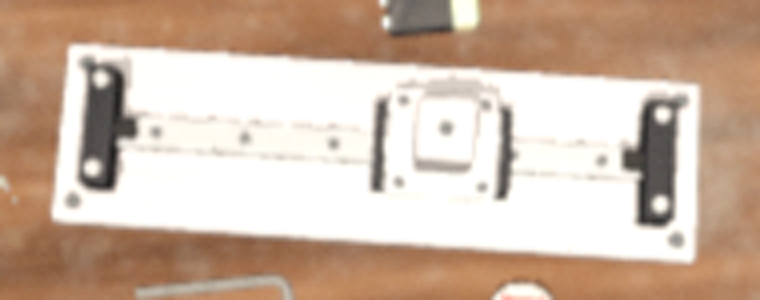

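View pics/scenecrop.png

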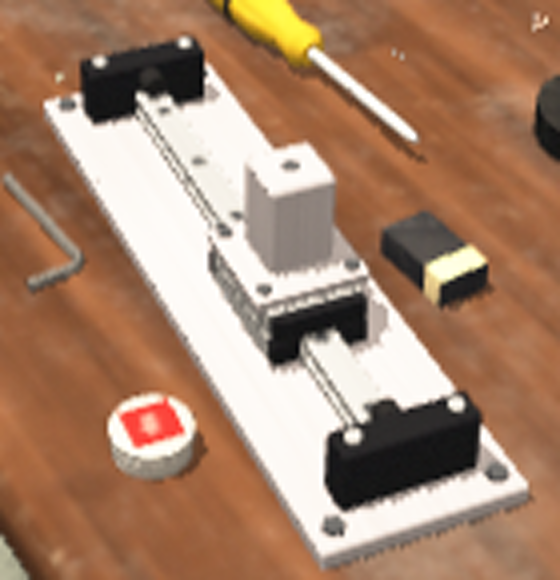

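The crops show the plate corners clearly: in the top crop TL (70,44), TR (697,86), BR (692,261) and BL (53,219). The mask rectangle had also picked up a bright item, so its dimensions were wrong. I'll use the corners instead.

```bash
python3 - <<'E'
from h import *
f=lambda a,o:(np.array(a)-1.5)/4+o
X=onz("top",f([[70,44],[697,86],[692,261],[53,219]],[225,180]),.01)
print(X.round(4),X.mean(0),np.linalg.norm(np.diff(X,axis=0),axis=1))
Y=onz("scene",f([[45,103],[528,490],[322,565]],[260,170]),.01);print("scene",Y.round(4))
ax=(X[0]+X[3]-X[1]-X[2])[:2];ax/=np.linalg.norm(ax);print("axis",ax,np.degrees(np.arctan2(-ax[0],ax[1])))
st=onz("top",f([[110,127],[649,160]],[225,180]),.04);print("blocks",st, np.arctan2(*(st[0]-st[1])[:2])*57.3, np.linalg.norm(st[0]-st[1]))
E=np.array
g=E([.4969,.0272]);c=X.mean(0)[:2]
print("grip along",(g-c)@ax,"carriage est",(g-c)@ax+.085,"lat",(g-c)@E([ax[1],-ax[0]]))
# yaw/ tool
s=bot.read_state();R=s["tcp_rot"];z=E([ax[0],ax[1],0]);y=E([0,0,-1.]);x=np.cross(y,z);T=np.c_[x,y,z]
from scipy.spatial.transform import Rotation as Ro
print("T",T.round(3),"rotvec",Ro.from_matrix(R.T@T).as_rotvec(degrees=True))
print("shift tool mm",R.T@(E([g[0],g[1],.12])-s["position"])*1e3)
E
```

```text
[[ 0.5658  0.2096  0.01  ]
 [ 0.5235 -0.105   0.01  ]
 [ 0.4358 -0.0936  0.01  ]
 [ 0.4773  0.2209  0.01  ]] [0.50058642 0.05798284 0.01      ] [0.31744036 0.08836879 0.31723882]
scene [[ 0.4779  0.2191  0.01  ]
 [ 0.5234 -0.108   0.01  ]
 [ 0.4346 -0.0993  0.01  ]]
axis [0.13198389 0.99125186] -7.5842486839143755
blocks [[ 0.51626018  0.18704286  0.04      ]
 [ 0.48307954 -0.07230601  0.04      ]] 7.291253146302261 0.2614627892505076
grip along -0.031000096912578427 carriage est 0.05399990308742158 lat 0.0004086709593877939
T [[ 0.991  0.     0.132]
 [-0.132  0.     0.991]
 [ 0.    -1.     0.   ]] rotvec [  0.10812963 -12.17093915  -0.03032599]
shift tool mm [ 458.62726306  124.34994591 -430.59865645]
```

The sizes check out: the plate measures 317 x 88 mm, its centre is at (0.5006, 0.058), the rail runs at 7.5°, and the carriage is at about 54 mm. I'll move above the grip block.

jog_arm(motion=[10,2,-10,0,0,0,40,8,-40,0,-1,0,75,15,-70,0,-2,0,115,24,-108,0,-3,0,155,32,-146,0,-4,0,195,40,-184,0,-5,0,235,48,-222,0,-6,0,275,56,-260,0,-7,0,315,65,-298,0,-8,0,355,73,-335,0,-9,0,395,81,-372,0,-10,0,430,88,-405,0,-11,0,450,93,-423,0,-12,0,459,95,-431,0.1,-12.2,0,459,95,-431,0.1,-12.2,0], gripper=1)

```text
time_s: 1.98
position: [0.4971, 0.0271, 0.1494]
tcp_rot: [[0.991, -0.0, 0.133], [-0.133, 0.002, 0.991], [-0.001, -1.0, 0.002]]
force: [-0.2, 0.0, 0.3]
opening: 0.998
```

```bash
cat > st.py <<'E'
from h import *
a=np.array([.1315,.9913,0]);c=np.array([.5005,.0576,0])
s=bot.read_state();R=s["tcp_rot"];p=s["position"]
print("t",s["time_s"],"pos",p.round(4),"q",((p-c)@a+.085).round(4),"lat",((p-c)@[a[1],-a[0],0]).round(4),"Falong",(s["force"]@a).round(2),"F",s["force"].round(2),"op",round(s["opening"],3),"railtool",(R.T@a).round(4),R[:,1].round(4))
g=np.array([.4969,.0272,.071]);print("togrip mm",(R.T@(g-p)*1e3).round(1))
E
python3 st.py
```

```text
t 1.975 pos [0.4971 0.0271 0.1494] q 0.0543 lat 0.0006 Falong -0.01 F [-0.19  0.02  0.31] op 0.998 railtool [-0.0015  0.0019  1.    ] [-3.e-04  2.e-03 -1.e+00]
togrip mm [-0.2 78.4 -0. ]
```

jog_arm(motion=[0,10,0,0,0,0,0,28,0,0,0,0,0,48,0,0,0,0,0,65,0,0,0,0,0,75,0,0,0,0,0,78,0,0,0,0,0,78,0,0,0,0])

```text
time_s: 2.85
position: [0.4976, 0.0279, 0.0717]
tcp_rot: [[0.991, 0.001, 0.131], [-0.131, 0.002, 0.991], [0.0, -1.0, 0.002]]
force: [-0.0, -0.2, 0.3]
opening: 0.997
```

jog_arm(motion=[0,0,0,0,0,0,0,0,0,0,0,0,0,0,0,0,0,0,0,0,0,0,0,0,0,0,0,0,0,0,0,0,0,0,0,0], gripper=0)

```text
time_s: 3.6
position: [0.4975, 0.0275, 0.0715]
tcp_rot: [[0.991, 0.0, 0.132], [-0.132, 0.002, 0.991], [0.0, -1.0, 0.002]]
force: [-0.5, -0.1, 0.6]
opening: 0.4
```

```bash
python3 st.py
```

```text
t 3.6 pos [0.4975 0.0275 0.0715] q 0.0548 lat 0.001 Falong -0.12 F [-0.45 -0.06  0.6 ] op 0.4 railtool [-1.0e-04  1.7e-03  1.0e+00] [ 4.0e-04  1.7e-03 -1.0e+00]
togrip mm [-0.6  0.5 -0.4]
```

jog_arm(motion=[0,0,0,0,0,0,0,0,0,0,0,0,0,0,0,0,0,0,0,0,0,0,0,0], gripper=0)

```text
time_s: 4.1
position: [0.4976, 0.0275, 0.0715]
tcp_rot: [[0.991, 0.0, 0.131], [-0.131, 0.002, 0.991], [0.0, -1.0, 0.002]]
force: [0.3, -0.2, -1.2]
opening: 0.32
```

```bash
python3 st.py
```

```text
t 4.1 pos [0.4976 0.0275 0.0715] q 0.0548 lat 0.001 Falong -0.19 F [ 0.27 -0.23 -1.18] op 0.32 railtool [2.0e-04 1.7e-03 1.0e+00] [ 4.0e-04  1.6e-03 -1.0e+00]
togrip mm [-0.6  0.5 -0.4]
```

Gripped (28 mm). Now sweep left and feel, 10 mm per call.

jog_arm(motion=[0,0,4,0,0,0,0,0,8,0,0,0])

```text
time_s: 4.35
position: [0.4986, 0.0356, 0.0715]
tcp_rot: [[0.991, 0.0, 0.131], [-0.131, 0.001, 0.991], [0.0, -1.0, 0.002]]
force: [-0.5, -1.1, -0.3]
opening: 0.318
```

jog_arm(motion=[0,0,4,0,0,0,0,0,8,0,0,0])

```text
time_s: 4.6
position: [0.4996, 0.0437, 0.0715]
tcp_rot: [[0.991, 0.0, 0.131], [-0.131, 0.002, 0.991], [0.0, -1.0, 0.002]]
force: [-0.9, -1.5, -0.6]
opening: 0.323
```

jog_arm(motion=[0,0,4,0,0,0,0,0,8,0,0,0])

```text
time_s: 4.85
position: [0.5007, 0.0517, 0.0715]
tcp_rot: [[0.991, 0.0, 0.131], [-0.131, 0.002, 0.991], [0.0, -1.0, 0.002]]
force: [-0.4, -1.5, -1.5]
opening: 0.321
```

```bash
python3 st.py
```

```text
t 4.85 pos [0.5007 0.0517 0.0715] q 0.0791 lat 0.0009 Falong -1.55 F [-0.38 -1.51 -1.46] op 0.321 railtool [2.0e-04 1.7e-03 1.0e+00] [ 2.0e-04  1.7e-03 -1.0e+00]
togrip mm [ -0.5   0.5 -24.8]
```

jog_arm(motion=[0,0,4,0,0,0,0,0,8,0,0,0])

```text
time_s: 5.1
position: [0.5017, 0.0596, 0.0715]
tcp_rot: [[0.991, 0.0, 0.131], [-0.131, 0.002, 0.991], [-0.0, -1.0, 0.002]]
force: [-0.6, -1.6, -1.0]
opening: 0.32
```

jog_arm(motion=[0,0,4,0,0,0,0,0,8,0,0,0])

```text
time_s: 5.35
position: [0.5028, 0.0675, 0.0716]
tcp_rot: [[0.991, 0.0, 0.131], [-0.131, 0.002, 0.991], [-0.0, -1.0, 0.002]]
force: [0.2, -1.4, -2.3]
opening: 0.32
```

jog_arm(motion=[0,0,4,0,0,0,0,0,8,0,0,0])

```text
time_s: 5.6
position: [0.5038, 0.0754, 0.0716]
tcp_rot: [[0.991, 0.0, 0.131], [-0.131, 0.002, 0.991], [-0.0, -1.0, 0.002]]
force: [1.0, -2.3, -2.3]
opening: 0.318
```

jog_arm(motion=[0,0,4,0,0,0,0,0,8,0,0,0])

```text
time_s: 5.85
position: [0.5048, 0.0834, 0.0716]
tcp_rot: [[0.991, 0.0, 0.131], [-0.131, 0.002, 0.991], [-0.0, -1.0, 0.002]]
force: [-0.8, -1.4, -2.2]
opening: 0.322
```

jog_arm(motion=[0,0,4,0,0,0,0,0,8,0,0,0])

```text
time_s: 6.1
position: [0.5058, 0.0913, 0.0715]
tcp_rot: [[0.991, -0.0, 0.131], [-0.131, 0.002, 0.991], [-0.0, -1.0, 0.002]]
force: [-1.1, -1.6, -4.1]
opening: 0.321
```

jog_arm(motion=[0,0,4,0,0,0,0,0,8,0,0,0])

```text
time_s: 6.35
position: [0.5068, 0.0992, 0.0716]
tcp_rot: [[0.991, -0.0, 0.131], [-0.131, 0.002, 0.991], [-0.0, -1.0, 0.002]]
force: [-0.3, -0.4, -3.9]
opening: 0.319
```

jog_arm(motion=[0,0,4,0,0,0,0,0,8,0,0,0])

```text
time_s: 6.6
position: [0.5079, 0.1071, 0.0716]
tcp_rot: [[0.991, -0.0, 0.131], [-0.131, 0.002, 0.991], [-0.0, -1.0, 0.002]]
force: [-0.7, -1.6, -4.9]
opening: 0.317
```

jog_arm(motion=[0,0,4,0,0,0,0,0,8,0,0,0])

```text
time_s: 6.85
position: [0.5089, 0.1151, 0.0716]
tcp_rot: [[0.991, -0.0, 0.131], [-0.131, 0.002, 0.991], [-0.0, -1.0, 0.002]]
force: [-1.1, -1.5, -6.1]
opening: 0.316
```

```bash
python3 st.py
```

```text
t 6.85 pos [0.5089 0.1151 0.0716] q 0.1431 lat 0.0007 Falong -1.62 F [-1.14 -1.48 -6.08] op 0.316 railtool [0.     0.0016 1.    ] [-2.0e-04  1.7e-03 -1.0e+00]
togrip mm [ -0.3   0.4 -88.7]
```

The first sweep found nothing between 55 and 143 mm, so the tight spot must be on the right. I'll approach the left stop gently.

jog_arm(motion=[0,0,4,0,0,0,0,0,8,0,0,0,0,0,12,0,0,0,0,0,16,0,0,0])

```text
time_s: 7.35
position: [0.511, 0.1309, 0.0716]
tcp_rot: [[0.991, -0.0, 0.131], [-0.131, 0.002, 0.991], [-0.0, -1.0, 0.002]]
force: [-1.5, -0.6, -6.6]
opening: 0.32
```

jog_arm(motion=[0,0,2,0,0,0,0,0,4,0,0,0])

```text
time_s: 7.6
position: [0.5115, 0.1347, 0.0716]
tcp_rot: [[0.991, -0.0, 0.131], [-0.131, 0.002, 0.991], [-0.0, -1.0, 0.002]]
force: [-1.6, -0.9, -8.2]
opening: 0.319
```

jog_arm(motion=[0,0,1,0,0,0,0,0,2,0,0,0])

```text
time_s: 7.85
position: [0.5117, 0.1366, 0.0716]
tcp_rot: [[0.991, -0.0, 0.132], [-0.132, 0.002, 0.991], [-0.001, -1.0, 0.002]]
force: [-1.6, -1.3, -8.0]
opening: 0.316
```

```bash
python3 st.py
```

```text
t 7.85 pos [0.5117 0.1366 0.0716] q 0.1648 lat 0.0007 Falong -1.53 F [-1.62 -1.33 -8.01] op 0.316 railtool [-1.0e-04  1.6e-03  1.0e+00] [-4.0e-04  1.6e-03 -1.0e+00]
togrip mm [  -0.3    0.4 -110.4]
```

jog_arm(motion=[0,0,1,0,0,0,0,0,2,0,0,0])

```text
time_s: 8.1
position: [0.512, 0.1386, 0.0716]
tcp_rot: [[0.991, -0.0, 0.132], [-0.132, 0.002, 0.991], [-0.001, -1.0, 0.002]]
force: [-1.3, -2.1, -8.6]
opening: 0.32
```

jog_arm(motion=[0,0,1,0,0,0,0,0,1,0,0,0])

```text
time_s: 8.35
position: [0.5121, 0.1397, 0.0716]
tcp_rot: [[0.991, -0.0, 0.131], [-0.131, 0.002, 0.991], [-0.0, -1.0, 0.002]]
force: [-2.6, 0.0, -8.7]
opening: 0.325
```

jog_arm(motion=[0,0,1,0,0,0,0,0,1,0,0,0])

```text
time_s: 8.6
position: [0.5122, 0.1407, 0.0716]
tcp_rot: [[0.991, -0.0, 0.131], [-0.131, 0.002, 0.991], [-0.001, -1.0, 0.002]]
force: [-1.7, -0.7, -10.1]
opening: 0.323
```

jog_arm(motion=[0,0,1,0,0,0,0,0,1,0,0,0])

```text
time_s: 8.85
position: [0.5124, 0.1416, 0.0716]
tcp_rot: [[0.991, -0.0, 0.132], [-0.132, 0.002, 0.991], [-0.001, -1.0, 0.002]]
force: [-1.8, -0.6, -10.7]
opening: 0.319
```

jog_arm(motion=[0,0,1,0,0,0,0,0,1,0,0,0])

```text
time_s: 9.1
position: [0.5125, 0.1426, 0.0716]
tcp_rot: [[0.991, -0.0, 0.131], [-0.131, 0.002, 0.991], [-0.001, -1.0, 0.002]]
force: [-2.6, -1.0, -11.4]
opening: 0.318
```

jog_arm(motion=[0,0.1,1,0,0,0,0,0.1,1,0,0,0])

```text
time_s: 9.35
position: [0.5126, 0.1433, 0.0716]
tcp_rot: [[0.991, -0.0, 0.131], [-0.131, 0.001, 0.991], [-0.001, -1.0, 0.001]]
force: [-2.9, -3.3, -10.4]
opening: 0.316
```

jog_arm(motion=[0,0.1,1,0,0,0,0,0.1,1,0,0,0])

```text
time_s: 9.6
position: [0.5127, 0.1439, 0.0716]
tcp_rot: [[0.991, -0.001, 0.131], [-0.131, 0.001, 0.991], [-0.001, -1.0, 0.001]]
force: [-4.0, -4.9, -9.9]
opening: 0.321
```

```bash
python3 st.py
```

```text
t 9.6 pos [0.5127 0.1439 0.0716] q 0.1722 lat 0.0007 Falong -5.41 F [-3.96 -4.94 -9.9 ] op 0.321 railtool [3.e-04 7.e-04 1.e+00] [-6.e-04  7.e-04 -1.e+00]
togrip mm [  -0.3    0.5 -117.8]
```

jog_arm(motion=[0,0.1,1,0,0,0,0,0.1,1,0,0,0])

```text
time_s: 9.85
position: [0.5128, 0.1445, 0.0716]
tcp_rot: [[0.991, -0.001, 0.131], [-0.131, 0.0, 0.991], [-0.001, -1.0, 0.0]]
force: [-3.3, -8.1, -7.9]
opening: 0.319
```

```bash
python3 st.py
```

```text
t 9.85 pos [0.5128 0.1445 0.0716] q 0.1727 lat 0.0007 Falong -8.48 F [-3.29 -8.12 -7.9 ] op 0.319 railtool [5.e-04 0.e+00 1.e+00] [-8.e-04  1.e-04 -1.e+00]
togrip mm [  -0.4    0.6 -118.3]
```

The carriage rests on the left stop at about 7 N. Now back right, quickly through the known-free stretch and then feeling finely.

jog_arm(motion=[0,0,-2,0,0,0,0,0,-6,0,0,0,0,0,-12,0,0,0,0,0,-18,0,0,0,0,0,-24,0,0,0,0,0,-30,0,0,0,0,0,-36,0,0,0,0,0,-42,0,0,0,0,0,-48,0,0,0,0,0,-54,0,0,0,0,0,-60,0,0,0,0,0,-66,0,0,0,0,0,-72,0,0,0,0,0,-78,0,0,0,0,0,-84,0,0,0,0,0,-90,0,0,0,0,0,-95,0,0,0,0,0,-99,0,0,0])

```text
time_s: 12.1
position: [0.5001, 0.0469, 0.0716]
tcp_rot: [[0.991, 0.0, 0.132], [-0.132, 0.002, 0.991], [0.0, -1.0, 0.002]]
force: [-5.4, 1.8, -3.4]
opening: 0.323
```

```bash
python3 st.py
```

```text
t 12.1 pos [0.5001 0.0469 0.0716] q 0.0743 lat 0.001 Falong 1.07 F [-5.43  1.8  -3.43] op 0.323 railtool [-2.0e-04  1.6e-03  1.0e+00] [ 5.0e-04  1.6e-03 -1.0e+00]
togrip mm [ -0.6   0.5 -19.9]
```

jog_arm(motion=[0,0,-4,0,0,0])

```text
time_s: 12.22
position: [0.4996, 0.043, 0.0715]
tcp_rot: [[0.991, 0.0, 0.132], [-0.132, 0.002, 0.991], [0.0, -1.0, 0.002]]
force: [-5.6, 2.3, -4.8]
opening: 0.32
```

jog_arm(motion=[0,0,-4,0,0,0])

```text
time_s: 12.35
position: [0.4991, 0.039, 0.0716]
tcp_rot: [[0.991, 0.001, 0.132], [-0.132, 0.002, 0.991], [0.0, -1.0, 0.002]]
force: [-4.6, 3.0, -4.8]
opening: 0.321
```

jog_arm(motion=[0,0,-4,0,0,0])

```text
time_s: 12.48
position: [0.4986, 0.0351, 0.0716]
tcp_rot: [[0.991, 0.001, 0.132], [-0.132, 0.002, 0.991], [0.0, -1.0, 0.002]]
force: [-5.5, 1.5, -3.4]
opening: 0.32
```

jog_arm(motion=[0,0,-4,0,0,0])

```text
time_s: 12.6
position: [0.498, 0.0311, 0.0716]
tcp_rot: [[0.991, 0.001, 0.132], [-0.132, 0.002, 0.991], [0.0, -1.0, 0.002]]
force: [-4.6, 2.2, -4.3]
opening: 0.316
```

jog_arm(motion=[0,0,-4,0,0,0])

```text
time_s: 12.72
position: [0.4975, 0.0271, 0.0715]
tcp_rot: [[0.991, 0.001, 0.132], [-0.132, 0.002, 0.991], [0.0, -1.0, 0.002]]
force: [-3.6, 2.2, -3.6]
opening: 0.321
```

```bash
python3 st.py
```

```text
t 12.725 pos [0.4975 0.0271 0.0715] q 0.0544 lat 0.0011 Falong 1.66 F [-3.57  2.15 -3.56] op 0.321 railtool [-0.      0.0016  1.    ] [ 6.0e-04  1.5e-03 -1.0e+00]
togrip mm [-0.6  0.5 -0. ]
```

Now the unexplored part, 3 mm per call.

jog_arm(motion=[0,0,-3,0,0,0])

```text
time_s: 12.85
position: [0.4971, 0.0241, 0.0715]
tcp_rot: [[0.991, 0.001, 0.132], [-0.132, 0.002, 0.991], [0.0, -1.0, 0.002]]
force: [-4.7, 3.2, -2.0]
opening: 0.321
```

jog_arm(motion=[0,0,-3,0,0,0])

```text
time_s: 12.98
position: [0.4968, 0.0212, 0.0716]
tcp_rot: [[0.991, 0.001, 0.132], [-0.132, 0.002, 0.991], [0.0, -1.0, 0.002]]
force: [-4.8, 2.9, -3.0]
opening: 0.321
```

jog_arm(motion=[0,0,-3,0,0,0])

```text
time_s: 13.1
position: [0.4964, 0.0183, 0.0716]
tcp_rot: [[0.991, 0.001, 0.132], [-0.132, 0.002, 0.991], [0.0, -1.0, 0.002]]
force: [-4.0, 4.0, -3.2]
opening: 0.322
```

jog_arm(motion=[0,0,-3,0,0,0])

```text
time_s: 13.22
position: [0.496, 0.0155, 0.0716]
tcp_rot: [[0.991, 0.001, 0.132], [-0.132, 0.002, 0.991], [0.001, -1.0, 0.002]]
force: [-2.9, 7.2, -1.4]
opening: 0.319
```

jog_arm(motion=[0,0,-3,0,0,0])

```text
time_s: 13.35
position: [0.4957, 0.0133, 0.0716]
tcp_rot: [[0.991, 0.001, 0.132], [-0.132, 0.003, 0.991], [0.001, -1.0, 0.003]]
force: [-2.6, 9.1, -2.1]
opening: 0.319
```

jog_arm(motion=[0,0,-3,0,0,0])

```text
time_s: 13.48
position: [0.4954, 0.0105, 0.0716]
tcp_rot: [[0.991, 0.001, 0.132], [-0.132, 0.003, 0.991], [0.001, -1.0, 0.003]]
force: [-4.1, 7.7, -2.8]
opening: 0.32
```

jog_arm(motion=[0,0,-3,0,0,0])

```text
time_s: 13.6
position: [0.495, 0.0076, 0.0716]
tcp_rot: [[0.991, 0.001, 0.132], [-0.132, 0.003, 0.991], [0.001, -1.0, 0.003]]
force: [-2.5, 9.0, -2.7]
opening: 0.319
```

jog_arm(motion=[0,0,-3,0,0,0])

```text
time_s: 13.72
position: [0.4946, 0.0045, 0.0716]
tcp_rot: [[0.991, 0.001, 0.132], [-0.132, 0.003, 0.991], [0.001, -1.0, 0.003]]
force: [-4.5, 3.1, -4.4]
opening: 0.319
```

```bash
python3 st.py
```

```text
t 13.725 pos [0.4946 0.0045 0.0716] q 0.0316 lat 0.0011 Falong 2.49 F [-4.5   3.11 -4.38] op 0.319 railtool [-3.0e-04  2.9e-03  1.0e+00] [ 0.0012  0.0027 -1.    ]
togrip mm [-0.7  0.6 22.8]
```

The tight spot shows from about y=0.020 to 0.006, with a centre near 0.013. I'll go on to the right.

jog_arm(motion=[0,0,-3,0,0,0])

```text
time_s: 13.85
position: [0.4941, 0.0009, 0.0716]
tcp_rot: [[0.991, 0.001, 0.132], [-0.132, 0.002, 0.991], [0.001, -1.0, 0.002]]
force: [-3.3, 4.1, -2.8]
opening: 0.322
```

jog_arm(motion=[0,0,-3,0,0,0])

```text
time_s: 13.98
position: [0.4937, -0.0024, 0.0715]
tcp_rot: [[0.991, 0.001, 0.131], [-0.131, 0.002, 0.991], [0.001, -1.0, 0.002]]
force: [-4.5, 2.1, -1.2]
opening: 0.318
```

jog_arm(motion=[0,0,-3,0,0,0])

```text
time_s: 14.1
position: [0.4933, -0.0055, 0.0716]
tcp_rot: [[0.991, 0.001, 0.131], [-0.131, 0.001, 0.991], [0.001, -1.0, 0.002]]
force: [-3.9, 1.6, -1.2]
opening: 0.315
```

jog_arm(motion=[0,0,-3,0,0,0,0,0,-6,0,0,0])

```text
time_s: 14.35
position: [0.4925, -0.0115, 0.0715]
tcp_rot: [[0.991, 0.001, 0.132], [-0.132, 0.001, 0.991], [0.001, -1.0, 0.002]]
force: [-3.8, 2.0, -1.3]
opening: 0.318
```

jog_arm(motion=[0,0,-3,0,0,0,0,0,-6,0,0,0])

```text
time_s: 14.6
position: [0.4917, -0.0175, 0.0715]
tcp_rot: [[0.991, 0.001, 0.132], [-0.132, 0.001, 0.991], [0.001, -1.0, 0.001]]
force: [-4.4, 2.5, -1.3]
opening: 0.32
```

jog_arm(motion=[0,0,-2,0,0,0,0,0,-4,0,0,0])

```text
time_s: 14.85
position: [0.4912, -0.0214, 0.0715]
tcp_rot: [[0.991, 0.001, 0.131], [-0.131, 0.001, 0.991], [0.001, -1.0, 0.001]]
force: [-4.0, 1.2, -1.3]
opening: 0.317
```

```bash
python3 st.py
```

```text
t 14.85 pos [ 0.4912 -0.0214  0.0715] q 0.0054 lat 0.0012 Falong 0.66 F [-4.    1.2  -1.31] op 0.317 railtool [0.     0.0015 1.    ] [ 9.0e-04  1.4e-03 -1.0e+00]
togrip mm [-0.7  0.6 48.9]
```

jog_arm(motion=[0,0,-1,0,0,0,0,0,-2,0,0,0,0,0,-3,0,0,0])

```text
time_s: 15.22
position: [0.4909, -0.0244, 0.0715]
tcp_rot: [[0.991, 0.001, 0.132], [-0.132, 0.001, 0.991], [0.001, -1.0, 0.001]]
force: [-3.6, 1.4, 0.2]
opening: 0.318
```

jog_arm(motion=[0,0,-1,0,0,0,0,0,-1,0,0,0])

```text
time_s: 15.48
position: [0.4907, -0.0254, 0.0715]
tcp_rot: [[0.991, 0.001, 0.131], [-0.131, 0.001, 0.991], [0.001, -1.0, 0.001]]
force: [-5.1, 1.0, -0.1]
opening: 0.32
```

jog_arm(motion=[0,0,-1,0,0,0,0,0,-1,0,0,0])

```text
time_s: 15.72
position: [0.4906, -0.0263, 0.0715]
tcp_rot: [[0.991, 0.001, 0.131], [-0.131, 0.001, 0.991], [0.001, -1.0, 0.001]]
force: [-5.3, 0.9, -0.4]
opening: 0.32
```

jog_arm(motion=[0,0,-1,0,0,0,0,0,-1,0,0,0])

```text
time_s: 15.98
position: [0.4905, -0.0269, 0.0716]
tcp_rot: [[0.991, 0.001, 0.132], [-0.132, 0.002, 0.991], [0.001, -1.0, 0.002]]
force: [-3.8, 3.4, -0.2]
opening: 0.319
```

```bash
python3 st.py
```

```text
t 15.975 pos [ 0.4905 -0.0269  0.0716] q -0.0001 lat 0.0012 Falong 2.82 F [-3.85  3.35 -0.22] op 0.319 railtool [-1.0e-04  1.9e-03  1.0e+00] [ 0.0011  0.0017 -1.    ]
togrip mm [-0.8  0.7 54.5]
```

jog_arm(motion=[0,0,-1,0,0,0,0,0,-1,0,0,0])

```text
time_s: 16.23
position: [0.4904, -0.0275, 0.0715]
tcp_rot: [[0.991, 0.001, 0.132], [-0.132, 0.002, 0.991], [0.001, -1.0, 0.002]]
force: [-3.8, 5.3, 0.7]
opening: 0.322
```

jog_arm(motion=[0,0,-1,0,0,0,0,0,-1,0,0,0])

```text
time_s: 16.48
position: [0.4904, -0.0281, 0.0715]
tcp_rot: [[0.991, 0.001, 0.132], [-0.132, 0.003, 0.991], [0.001, -1.0, 0.003]]
force: [-3.6, 7.5, -0.6]
opening: 0.319
```

```bash
python3 st.py
```

```text
t 16.475 pos [ 0.4904 -0.0281  0.0715] q -0.0013 lat 0.0012 Falong 6.94 F [-3.58  7.48 -0.55] op 0.319 railtool [-6.e-04  3.e-03  1.e+00] [ 0.0014  0.0028 -1.    ]
togrip mm [-0.8  0.7 55.7]
```

The carriage rests on the right stop, with the force rising 3.4, 5.3, 7.5 N. Next I'll return and feel the tight spot from the other side for symmetric edges.

jog_arm(motion=[0,0,2,0,0,0,0,0,5,0,0,0,0,0,9,0,0,0,0,0,13,0,0,0,0,0,17,0,0,0,0,0,20,0,0,0,0,0,22,0,0,0])

```text
time_s: 17.35
position: [0.493, -0.0077, 0.0715]
tcp_rot: [[0.991, 0.001, 0.131], [-0.131, 0.001, 0.991], [0.001, -1.0, 0.001]]
force: [-5.1, -0.6, 0.6]
opening: 0.315
```

jog_arm(motion=[0,0,2,0,0,0])

```text
time_s: 17.48
position: [0.4933, -0.0058, 0.0715]
tcp_rot: [[0.991, 0.001, 0.131], [-0.131, 0.001, 0.991], [0.001, -1.0, 0.001]]
force: [-5.7, 0.4, 0.3]
opening: 0.319
```

jog_arm(motion=[0,0,2,0,0,0])

```text
time_s: 17.6
position: [0.4935, -0.0039, 0.0715]
tcp_rot: [[0.991, 0.001, 0.131], [-0.131, 0.001, 0.991], [0.0, -1.0, 0.001]]
force: [-5.0, -1.2, -0.5]
opening: 0.316
```

jog_arm(motion=[0,0,2,0,0,0])

```text
time_s: 17.73
position: [0.4938, -0.0019, 0.0715]
tcp_rot: [[0.991, 0.001, 0.131], [-0.131, 0.001, 0.991], [0.001, -1.0, 0.001]]
force: [-4.6, -0.8, 0.2]
opening: 0.32
```

jog_arm(motion=[0,0,2,0,0,0])

```text
time_s: 17.85
position: [0.494, 0.0, 0.0715]
tcp_rot: [[0.991, 0.001, 0.131], [-0.131, 0.001, 0.991], [0.0, -1.0, 0.001]]
force: [-6.6, -2.7, -0.8]
opening: 0.32
```

jog_arm(motion=[0,0,2,0,0,0])

```text
time_s: 17.98
position: [0.4943, 0.0017, 0.0715]
tcp_rot: [[0.991, 0.0, 0.131], [-0.131, 0.0, 0.991], [0.0, -1.0, 0.0]]
force: [-6.6, -3.5, -0.3]
opening: 0.321
```

jog_arm(motion=[0,0,2,0,0,0])

```text
time_s: 18.1
position: [0.4945, 0.0034, 0.0716]
tcp_rot: [[0.991, 0.0, 0.13], [-0.13, -0.0, 0.991], [0.0, -1.0, -0.0]]
force: [-6.8, -6.5, -0.4]
opening: 0.323
```

jog_arm(motion=[0,0,2,0,0,0])

```text
time_s: 18.23
position: [0.4947, 0.005, 0.0716]
tcp_rot: [[0.991, 0.0, 0.13], [-0.13, -0.001, 0.991], [0.0, -1.0, -0.001]]
force: [-6.4, -8.0, 0.3]
opening: 0.321
```

jog_arm(motion=[0,0,2,0,0,0])

```text
time_s: 18.35
position: [0.4949, 0.0069, 0.0716]
tcp_rot: [[0.991, 0.0, 0.131], [-0.131, -0.001, 0.991], [0.0, -1.0, -0.001]]
force: [-6.7, -6.6, 0.5]
opening: 0.319
```

jog_arm(motion=[0,0,2,0,0,0])

```text
time_s: 18.48
position: [0.4952, 0.0088, 0.0716]
tcp_rot: [[0.991, 0.0, 0.13], [-0.13, -0.001, 0.991], [0.0, -1.0, -0.001]]
force: [-5.8, -6.8, -0.1]
opening: 0.319
```

jog_arm(motion=[0,0,2,0,0,0])

```text
time_s: 18.6
position: [0.4954, 0.0108, 0.0716]
tcp_rot: [[0.991, -0.0, 0.131], [-0.131, -0.001, 0.991], [0.0, -1.0, -0.001]]
force: [-6.3, -7.0, -0.4]
opening: 0.318
```

jog_arm(motion=[0,0,2,0,0,0])

```text
time_s: 18.73
position: [0.4957, 0.0128, 0.0716]
tcp_rot: [[0.991, 0.0, 0.131], [-0.131, -0.001, 0.991], [0.0, -1.0, -0.001]]
force: [-6.3, -6.7, 0.4]
opening: 0.317
```

jog_arm(motion=[0,0,2,0,0,0])

```text
time_s: 18.85
position: [0.496, 0.0154, 0.0715]
tcp_rot: [[0.991, 0.0, 0.132], [-0.132, 0.0, 0.991], [0.0, -1.0, 0.0]]
force: [-4.7, -0.8, -0.1]
opening: 0.318
```

jog_arm(motion=[0,0,2,0,0,0])

```text
time_s: 18.98
position: [0.4963, 0.0175, 0.0715]
tcp_rot: [[0.991, 0.0, 0.131], [-0.131, 0.0, 0.991], [0.0, -1.0, 0.0]]
force: [-6.7, -2.6, 0.4]
opening: 0.321
```

jog_arm(motion=[0,0,2,0,0,0])

```text
time_s: 19.1
position: [0.4966, 0.0198, 0.0716]
tcp_rot: [[0.991, 0.0, 0.131], [-0.131, 0.001, 0.991], [0.0, -1.0, 0.001]]
force: [-6.0, -0.5, -0.0]
opening: 0.321
```

```bash
python3 st.py
```

```text
t 19.1 pos [0.4966 0.0198 0.0716] q 0.047 lat 0.0011 Falong -1.25 F [-6.   -0.46 -0.02] op 0.321 railtool [2.e-04 8.e-04 1.e+00] [ 4.e-04  7.e-04 -1.e+00]
togrip mm [-0.7  0.6  7.4]
```

Edges from both directions, by where the force rises and drops:

| Direction | TCP y range |
|---|---|
| Rightward | about 0.018 → 0.006 |
| Leftward | about 0.000 → 0.014 |

The centre is therefore near y=0.0095. I'll bring the carriage there and let go.

jog_arm(motion=[0,0,-3,0,0,0,0,0,-6,0,0,0,0,0,-9,0,0,0,0,0,-11,0,0,0,0,0,-11,0,0,0,0,0,-10.5,0,0,0,0,0,-10.5,0,0,0])

```text
time_s: 19.98
position: [0.4953, 0.0101, 0.0715]
tcp_rot: [[0.991, 0.001, 0.131], [-0.131, 0.001, 0.991], [0.001, -1.0, 0.002]]
force: [-4.5, 1.3, -0.1]
opening: 0.314
```

```bash
python3 st.py
```

```text
t 19.975 pos [0.4953 0.0101 0.0715] q 0.0372 lat 0.0011 Falong 0.65 F [-4.51  1.26 -0.14] op 0.314 railtool [1.0e-04 1.6e-03 1.0e+00] [ 7.0e-04  1.5e-03 -1.0e+00]
togrip mm [-0.7  0.6 17.2]
```

jog_arm(motion=[0,0,0,0,0,0,0,0,0,0,0,0,0,0,0,0,0,0,0,0,0,0,0,0,0,0,0,0,0,0,0,0,0,0,0,0,0,0,0,0,0,0,0,0,0,0,0,0], gripper=1)

```text
time_s: 20.98
position: [0.4952, 0.0103, 0.0712]
tcp_rot: [[0.991, 0.0, 0.131], [-0.131, 0.002, 0.991], [0.0, -1.0, 0.002]]
force: [-0.3, 0.4, -0.1]
opening: 0.993
```

jog_arm(motion=[0,-5,0,0,0,0,0,-20,0,0,0,0,0,-45,0,0,0,0,0,-70,0,0,0,0,0,-95,0,0,0,0,0,-115,0,0,0,0,0,-120,0,0,0,0,0,-120,0,0,0,0])

```text
time_s: 21.98
position: [0.4951, 0.01, 0.1917]
tcp_rot: [[0.991, 0.001, 0.131], [-0.131, 0.001, 0.991], [0.001, -1.0, 0.002]]
force: [0.5, 1.1, -0.1]
opening: 0.999
```

```bash
python3 st.py; python3 - <<'E'
from h import *
a=np.array([.1315,.9913,0]);c0=np.array([.5005,.0576,0])
for n in("top","scene"):
    p,d=bot.capture(n);cv2.imwrite(f"pics/{n}1.png",cv2.cvtColor(p,cv2.COLOR_RGB2BGR))
    u,v,P=cloud(n,d)
    s=(P[:,2]>.082)&(P[:,2]<.094)&(np.linalg.norm(P[:,:2]-c0[:2],axis=1)<.13)
    if s.sum()>10:
        r=cv2.minAreaRect(np.float32(P[s][:,:2]));print(n,s.sum(),r,"q",(np.array([*r[0],0])-c0)@a+.085)
E
```

```text
t 21.975 pos [0.4951 0.01   0.1917] q 0.0371 lat 0.0009 Falong 1.2 F [ 0.49  1.14 -0.13] op 0.999 railtool [0.     0.0016 1.    ] [ 0.0013  0.0015 -1.    ]
togrip mm [ -0.6 120.7  17.1]
scene 235 ((0.4948740005493164, 0.008443343453109264), (0.03033243492245674, 0.030000723898410797), 85.6601333618164) q 0.03553118743730234
```

View pics/scene1.png

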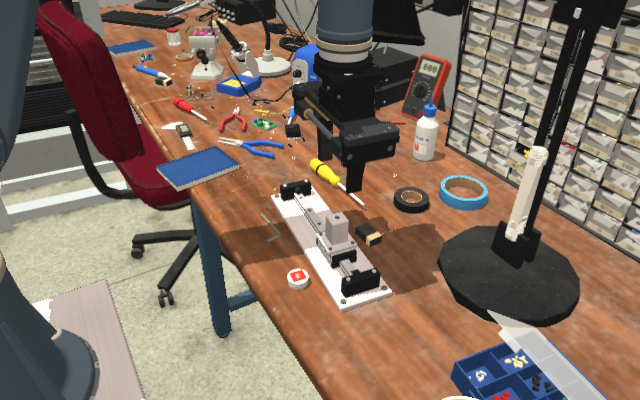

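The scene view shows the carriage standing free, with its grip block at about (337,225) and the open gripper well above it. The depth reading puts it at q≈0.036, consistent with the hand's 0.037. Handing in.

```bash
python3 -c "
from rig import bot
print(bot.hand_in())"
```

```text
the job is handed in; nothing more can be done
None
```

I ran the carriage to both stops, brought it back to the tight spot, let go, and handed the job in at about 22 s. The hand-in reports no verdict.

- **Left stop:** the carriage rested against it at about 8.5 N measured along the rail, friction included.
- **Right stop:** it rested against this one at about 7 N. Both are well under the 20 N limit.
- **Tight spot:** pushing took about 7 to 9 N there, against about 1.5 N elsewhere. The edges I felt differed with direction. Going right they were at tool y of about 18 to 6 mm, and going left about 0 to 14 mm. I took the middle of the two, which puts the spot about 37 mm from the right stop, with an uncertainty of about 3 mm.
- **Final position:** the gripper is open and raised 120 mm clear. The hand put the carriage at about 37 mm when it let go. A depth check in the scene camera afterwards gave 35.5 mm, which agrees within calibration. The same check in the top camera gave no reading; I did not look into why, but the raised gripper was probably in the way.

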